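# Slide the collar carrier under the guide bridge and latch it

## Robot

A 6-joint arm with a two-finger parallel gripper is mounted at the origin on the work surface. World frame = base frame: x ahead of the robot, y to its left, z up, the work surface at z = 0. Lengths are in m, angles in degrees, forces in N, time in s.
With the tool pointing down it reaches from about 0.25 to 0.725 m from the base axis. Payload 4 kg.
Tool frame: the origin (TCP) lies midway between the tips of the shut fingers; the grasp point (between the pads) lies 19 mm behind it; z points along the fingers, y is the direction in which the jaws open and shut (so a half turn about z gives the same grasp; the last joint's range is limited). The gripper opens to 85 mm and grips with 20 to 120 N. Pads are 22 mm wide; open, the fingers measure 114 mm over their backs; the gripper's body (76 mm by 85 mm) begins 54 mm behind the grasp point. The pads swing forward as they close: fully open they stand 13 mm farther back than shut.
Start: joints at [-75.401, 13.785, 0.286, 76.501, 0, 90], TCP at [0.126, -0.484, 0.231] pointing down, gripper open.
Joint ranges: [-155.79, 155.79], [-60.16, 107.12], [-62.33, 73.08], [-114, 123.19], [-81.49, 82.49], [-180, 180]. Speed limits (degrees/s): [159.86, 159.86, 180, 180, 180, 180].

## Interface

Orientations are given as a 3x3 rotation matrix whose columns are the frame's x, y, z axes.
In Python, from workcell import manip, jaws, sensors, cams gives the robot as it stands. Calls block until the motion is done:
- manip.reach(position, orientation): joint-space move of the TCP to a pose.
- manip.move_l(position, frame=None, feed=0.15, until_force=None): straight line of the TCP; frame=None keeps the orientation; feed is the mean speed in m/s. With until_force (N) it stops when the force on the tool has changed by that much, and returns True; else False.
- manip.move_joints(angles): joint-space move.
- jaws.command_gripper(opening, force=None): finger opening in m; force is the grip in N (None keeps the last); returns when the fingers have stopped.
- manip.hold(seconds).
- manip.solve_ik(position, orientation): joint angles nearest the present ones, or None.
- sensors.observe(): the state.
- cams.camera(name): name is "side" or "top"; returns the picture (384x512x3 uint8, blue, green, red); there is no depth.
- cams.calibration(name): a dict with "intrinsics" (3x3 intrinsics, pixels), "D" ([k1, k2, p1, p2, k3] as OpenCV has them; the pictures are not rectified), "R" (3x3) and "t" (3): a world point X has camera coordinates R X + t. Camera axes: x right, y down, z forward; pixel columns grow to the right and rows downward; lengths in m; the calibration is good to about 2 mm. A picture is of the moment at which its call begins. calibration takes no time and is no camera call.
A pose or a line that the arm cannot do raises manip.Unreachable and nothing moves.
- manip.close_job(): hands the job in, once; it reports no verdict.
Trained networks look in the newest picture that a camera, given by its name, has taken for a name from the list of things; names that differ only in an ending like _2 or _b are one class to them, and where a whole thing is asked for, a point or a joint stands for the part that bears it (a point fixed in the world has none). Each returns a list of dicts, best first, with "conf" (0 to 1); they miss things now and then, are a little off and sometimes report something else, mostly with a low value. They report only what shows in the picture. A call takes as long as a camera call. They do not tell look-alikes from the thing itself.
- cams.cut_out(camera, target): "mask" (384x512 bool, what is visible of it).
- cams.mark_of(camera, target): "at" ([x, y, z] in m, in the coordinates of the camera as it stood for that picture, good to about 4 mm: a listed point, or the origin of a listed thing).
The state is a dict: "t": time; "joint_pos": joint angles; "qd": joint speeds; "joint_torque": joint torques, N m; "tcp_pos": TCP position; "ee_rot": TCP orientation; "contact_force": force on the tool from outside, world axes, zero at the start; "ft_torque": the same for the moment, N m; "grip_width": finger opening in m.
Only numpy, scipy, OpenCV 4.12 (cv2) and the standard library are available. Lean on these libraries where they do the work, as an engineer would, in place of code of your own. Each camera call takes 0.05 s, during which the arm holds its last target.

## Task

Load the wire-setting jig: push the flat carrier plate with your fingertips along the bench, between the rails and under the low bridge, until it is fully home against the end stop, then push the turn latch fully shut behind it. Keep the carrier flat on the bench - never lift or tip it, or let its collars knock the bridge - and touch only its plate, not the clean brass collars. Leave everything else on the bench where it is.

Things in the scene. Friction and masses are not known exactly. Their poses are not given: they have to be found in the camera images.
- carrier: Flat aluminium plate 112 (its x) by 96 (its y) by 10 mm thick, corners rounded 10 mm in plan, about 0.45 kg, loose and flat on the bench in front of the jig's mouth, off line and askew up to 0.3 rad. Origin: centre of its underside. Its +x end leads under the bridge; its -x end is a bare rim 50 mm deep with a blank paper label.
- collars: The six clean brass collars fixed upright on the carrier, each 22 mm across and 12 mm high (tops 22 mm above the bench), in two rows of three at x = 6 and 38 mm, y = -30, 0 and 30 mm. Origin: centre of the carrier's top face, axes as the carrier's. Not to be touched.
- jig: Aluminium wire-setting jig screwed to the bench. Origin: on the bench surface, under the centre of the carrier when fully home; x is the way in (from the mouth to the end stop, roughly the robot's left), y across. It has no floor: the carrier slides on the bench. Low lugs stand out to y = +/-88 mm.
- mouth (a point): Middle of the channel's mouth on the bench, at jig x = -54 mm. From here to the end stop run two guide rails 14 mm high, inner faces at jig y = +50 and -50 mm (2 mm to spare each side of the carrier). A lead-in strip flares out from the +y rail's end to about x = -86, y = 66 mm. A seated carrier's rear edge is at x = -56 mm.
- bridge (a point): Centre of the bridge's underside, 25 mm above the bench (3 mm over the collars). The bridge is a flat plate right across the channel over jig x = -14 to 54 mm, top 33 mm above the bench, with six guide bushes on it up to 39 mm.
- stop (a point): Middle of the end stop bar's face, on the bench, at jig x = 56 mm. The bar is 14 mm high; the carrier's +x edge comes to rest against it.
- latch (a joint): Angle (rad) of the steel turn latch at the mouth. 0: shut against its own stop, pointing along the jig's +y, 1.5 mm behind a seated carrier. It grows anticlockwise seen from above as it opens, to 2.4; at 1.57 it points along the jig's -x. Starts open, 1.65 to 2.3. A stiff pivot keeps it where it is left; about 1.5 N at the pin turns it.
- latch_pivot (a point): The latch's upright pivot axis, at jig x = -64.5, y = -60 mm; the point is half-way up the bar, 6.5 mm above the bench. The bar is 14 mm wide, 52 mm long from the axis to its round end, and lies 1.5 to 11.5 mm above the bench.
- latch_pin (a point): Small upright thumb pin on the latch, 8 mm across, 43 mm from the pivot axis on the bar's centre line, top 27.5 mm above the bench. The point is on the pin's axis 20 mm above the bench.
- pin_a: Bystander: finished brass collar, 22 mm across and 12 mm high, with a thin upright wire to 52 mm, standing loose on the robot's side of the jig. Origin at its underside.
- pin_b: Bystander: another finished brass collar with an upright wire (same sizes), standing loose beyond the jig. Origin at its underside.
- spool: Bystander: green-flanged wire spool, 54 mm across, 45 mm high, standing. Origin at the centre of its underside.
- tray: Bystander: small blue open tray of fittings, 100 x 85 x 45 mm, at the near right. Origin at the centre of its underside.
- mallet: Bystander: mallet with a wooden handle lying on the bench left of the jig, 260 mm long. Origin under its middle.
- jar: Bystander: white jar, 52 mm across, 85 mm high. Origin at the centre of its underside.
- glue: Bystander: red adhesive bottle, 38 mm across, 125 mm high. Origin at the centre of its underside.
Things that resemble listed ones, but are neither listed nor needed, are in the scene too. What is shaped like the carrier but red is not meant.

How it is judged (in metres and radians):
On the way:
1. the carrier is under the bridge and home against the end stop (x of carrier in the frame of jig above -0.004 m and y of carrier in the frame of jig between -0.004 and 0.004 m).
At the end, for the whole second after the job is handed in: The carrier lies flat and at rest between the rails with its leading edge within 3 mm of the end stop, straight within 0.05 rad, and the latch is within 0.08 rad of fully shut; the robot has let go (x of carrier in the frame of jig between -0.003 and 0.003 m and y of carrier in the frame of jig between -0.004 and 0.004 m and height (world z) of carrier between -0.003 and 0.003 m and angle between the x axis of carrier and the x axis of jig, either way round below 0.05 rad and angle between carrier's own z axis and vertical below 0.03 rad and value of joint latch below 0.08 rad and linear speed of carrier below 0.01 m/s); the robot touches nothing.
It fails at once if the carrier is lifted off the bench (more than 6 mm) (height (world z) of carrier above 0.006 m).
It fails at once if the carrier is tipped (more than 0.08 rad) (angle between carrier's own z axis and vertical above 0.08 rad).
It fails at once if the robot touches the collars (contact force between any of the fingers, the arm and collars above 1 N).
It fails at once if the collars knock the bridge (contact force between collars and jig above 3 N).
It fails at once if a bystander is shifted by more than 30 mm or knocked over (distance of any of pin_a, pin_b, spool, tray, mallet, jar, glue from where it was at the start of the episode above 0.03 m or angle between any of pin_a, pin_b, spool, tray, jar, glue's own z axis and vertical above 0.5 rad).
It also fails if it takes over 72 s, if anything falls off the work surface, if the arm or the gripper's body presses on something with over 40 N, if the wrist force passes 120 N, or if a joint passes its speed limit or range.

## Working session

There is one attempt and no reset: what is moved stays moved. The work goes in short steps, each a Python script; the robot and the scene stay as the last script left them, time stands still between calls to the robot, and variables do not carry over. Pictures are saved under pics/ and viewed, and the job is handed in when it is done.

```bash
mkdir -p pics; ls; python3 - <<'E'
from workcell import manip, jaws, sensors, cams
import cv2
for n in ("side","top"):
    im=cams.camera(n); cv2.imwrite(f"pics/{n}0.png",im)
    c=cams.calibration(n); print(n,c)
s=sensors.observe(); print(s)
E
```

```text
pics
side {'intrinsics': array([[436.16574122,   0.        , 252.04781843],
       [  0.        , 436.16574122, 190.46576175],
       [  0.        ,   0.        ,   1.        ]]), 'D': array([-0.09830435,  0.        ,  0.        ,  0.        ,  0.        ]), 'R': array([[ 0.99324328, -0.11561889,  0.01000327],
       [-0.06678503, -0.63995853, -0.7655017 ],
       [ 0.09490813,  0.75966134, -0.64335611]]), 't': array([-0.58023854,  0.0650227 ,  1.31462969])}
top {'intrinsics': array([[375.63817066,   0.        , 255.26584371],
       [  0.        , 375.63817066, 199.17385904],
       [  0.        ,   0.        ,   1.        ]]), 'D': array([-0.04524912,  0.        ,  0.        ,  0.        ,  0.        ]), 'R': array([[-0.01759049, -0.99971908,  0.01588488],
       [-0.98983749,  0.01517   , -0.14139171],
       [ 0.14111102, -0.0182106 , -0.98982627]]), 't': array([-0.0271256 ,  0.56514394,  1.23417246])}
{'t': 0.1, 'joint_pos': array([-7.54017181e+01,  1.38281331e+01,  2.21153375e-01,  7.65028526e+01,
        4.49244301e-04,  9.00001839e+01]), 'qd': array([ 0.1200522 , -0.04739594,  0.18955177, -0.05793609,  0.01356057,
        0.10288012]), 'joint_torque': array([ 5.19601599e-04, -3.73137760e+01,  2.53010023e+01,  1.08660845e-02,
        4.36176629e-05,  9.12752881e-06]), 'tcp_pos': array([ 0.12587725, -0.48330018,  0.23049794]), 'ee_rot': array([[ 9.67717542e-01,  2.52036770e-01, -4.75556913e-04],
       [ 2.52037218e-01, -9.67715760e-01,  1.85702484e-03],
       [ 7.83462359e-06, -1.91693356e-03, -9.99998163e-01]]), 'contact_force': array([ 0.22622447,  1.50905357, -0.01046214]), 'ft_torque': array([ 0.05288271, -0.00583229,  0.00061376]), 'grip_width': 0.0851897423025817}
```

View pics/top0.png

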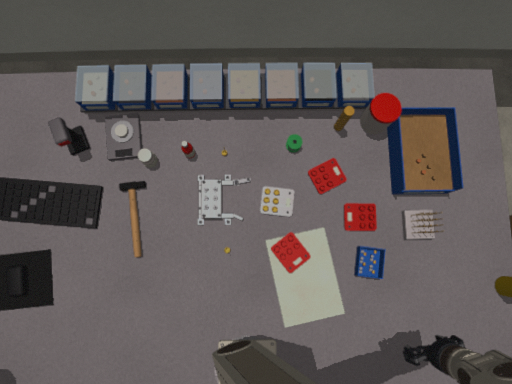

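View pics/side0.png

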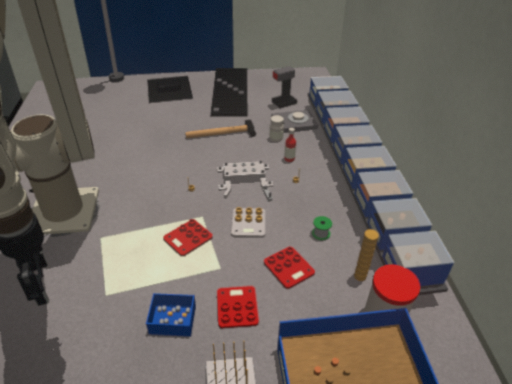

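```bash
cat > h.py <<'E'
from workcell import manip, jaws, sensors, cams
import numpy as np, cv2
C={n:cams.calibration(n) for n in("side","top")}
def toworld(n,p): c=C[n]; return c["R"].T@(np.array(p)-c["t"])
def proj(n,P):
    c=C[n]; P=np.asarray(P,float).reshape(-1,3)
    return cv2.projectPoints(P,cv2.Rodrigues(c["R"])[0],c["t"],c["intrinsics"],c["D"])[0].reshape(-1,2)
def back(n,uv,z):
    c=C[n]; u=cv2.undistortPoints(np.array(uv,float).reshape(-1,1,2),c["intrinsics"],c["D"]).reshape(-1,2)
    d=np.c_[u,np.ones(len(u))]@c["R"]; o=-c["R"].T@c["t"]
    return o+d*((z-o[2])/d[:,2])[:,None]
E
python3 - <<'E'
from h import *
np.set_printoptions(precision=4,suppress=True)
for n in("top","side"):
  for t in("carrier","collars","jig","mouth","bridge","stop","latch_pivot","latch_pin","pin_a","spool"):
    for r in cams.mark_of(n,t)[:3]:
        w=toworld(n,r["at"]); print(n,t,round(r["conf"],2),w,proj(n,w)[0].round())
E
```

```text
top carrier 0.96 [ 0.6438 -0.2899 -0.0007] [326. 178.]
top carrier 0.95 [ 0.5629 -0.1098 -0.0032] [276. 201.]
top carrier 0.88 [ 0.5045 -0.3987 -0.0036] [358. 216.]
top collars 0.71 [ 0.5612 -0.1107  0.0092] [276. 201.]
top collars 0.62 [ 0.5002 -0.3993  0.0092] [360. 217.]
top collars 0.54 [ 0.3842 -0.157   0.008 ] [291. 252.]
top jig 0.58 [ 0.5756  0.0946 -0.0002] [218. 198.]
top mouth 0.88 [0.5745 0.0435 0.0021] [232. 198.]
top mouth 0.17 [ 0.5664 -0.11   -0.0025] [276. 200.]
top bridge 0.87 [0.5683 0.1073 0.0237] [213. 199.]
top stop 0.96 [ 0.5741  0.1487 -0.0031] [202. 199.]
top latch_pivot 0.37 [0.6361 0.0287 0.0037] [236. 181.]
top latch_pin 0.37 [ 0.6413 -0.0109  0.0208] [247. 178.]
top pin_a 0.54 [ 0.7408  0.0722 -0.0008] [224. 152.]
top pin_a 0.45 [0.3969 0.0623 0.0018] [227. 250.]
top pin_a 0.35 [0.7407 0.1959 0.0018] [189. 153.]
top spool 0.67 [ 0.7637 -0.1752 -0.0049] [293. 146.]
top spool 0.34 [ 0.3953  0.0644 -0.    ] [227. 250.]
side carrier 0.75 [ 0.3816 -0.1532  0.004 ] [187. 238.]
side carrier 0.67 [ 0.6458 -0.2898  0.0012] [288. 268.]
side carrier 0.59 [ 0.557  -0
[... 243 characters left out ...]

side bridge 0.85 [0.5701 0.1196 0.0247] [244. 170.]
side bridge 0.67 [ 0.6417 -0.0113  0.0269] [271. 193.]
side stop 0.64 [0.5676 0.1561 0.0043] [242. 168.]
side stop 0.64 [ 0.7641 -0.1708  0.0028] [321. 232.]
side latch_pivot 0.41 [0.6312 0.0307 0.0038] [266. 191.]
side latch_pivot 0.3 [0.5693 0.1521 0.0042] [243. 169.]
side latch_pin 0.47 [ 0.6408 -0.0117  0.025 ] [271. 194.]
side latch_pin 0.41 [ 0.7106  0.3323 -0.0008] [275. 139.]
side pin_a 0.59 [0.7355 0.0724 0.0007] [295. 181.]
side pin_a 0.57 [0.7125 0.3313 0.0024] [276. 138.]
side pin_a 0.36 [ 0.3933  0.0656 -0.0004] [191. 190.]
side spool 0.83 [ 0.7635 -0.1726  0.0014] [321. 233.]
side spool 0.38 [0.5697 0.0998 0.0043] [244. 178.]
```

```bash
python3 - <<'E'
import cv2
im=cv2.imread("pics/top0.png")[160:245,185:310]; cv2.imwrite("pics/topc.png",cv2.resize(im,None,fx=6,fy=6,interpolation=cv2.INTER_CUBIC))
im=cv2.imread("pics/side0.png")[150:245,200:300]; cv2.imwrite("pics/sidec.png",cv2.resize(im,None,fx=6,fy=6,interpolation=cv2.INTER_CUBIC))
E
```

```text
(no output)
```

View pics/topc.png

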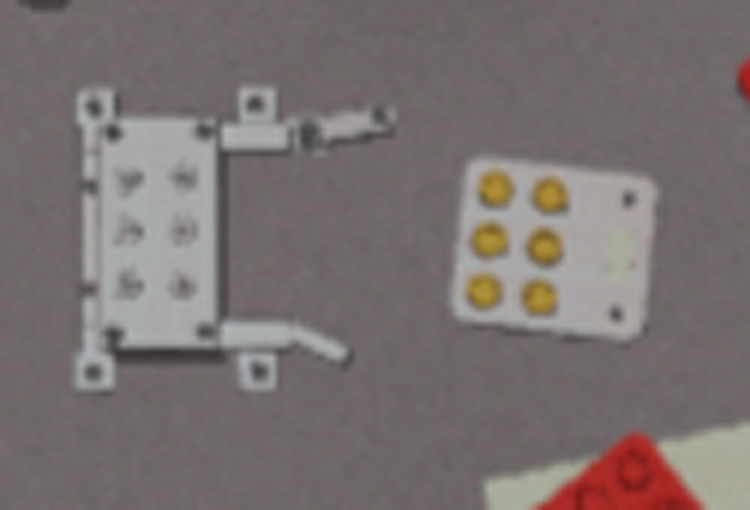

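View pics/sidec.png

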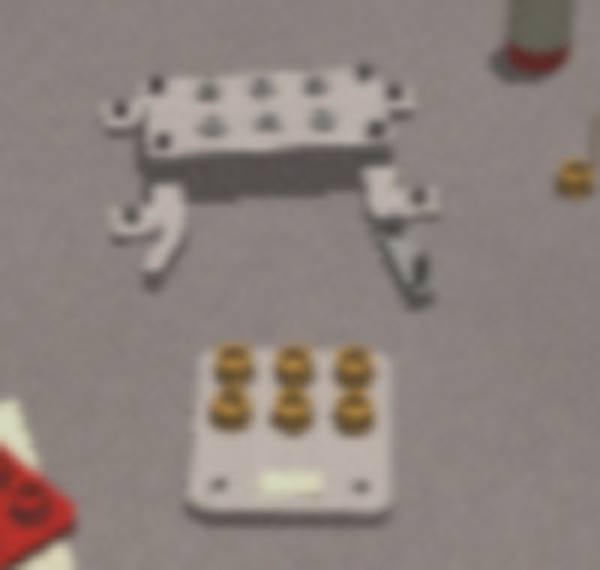

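```bash
cat >> h.py <<'E'
from scipy.optimize import least_squares
CT=np.array([[x,y,.022] for x in(6,38) for y in(-30,0,30)],float)*[.001,.001,1]
def T(pose,P):
    x,y,a=pose; P=np.atleast_2d(P); c,s=np.cos(a),np.sin(a)
    return np.c_[x+c*P[:,0]-s*P[:,1],y+s*P[:,0]+c*P[:,1],P[:,2]]
def inv(pose,P):
    x,y,a=pose; P=np.atleast_2d(P)[:,:2]-[x,y]; c,s=np.cos(a),np.sin(a)
    return np.c_[c*P[:,0]+s*P[:,1],-s*P[:,0]+c*P[:,1]]
def rel(jig,car): return np.r_[inv(jig,car[:2])[0],(car[2]-jig[2]+np.pi)%(2*np.pi)-np.pi]
def hull(pose):
    xs,ys=.056,.048;r=.010;th=np.linspace(0,np.pi/2,6);pts=[]
    for sx,sy,t0 in((1,1,0),(-1,1,np.pi/2),(-1,-1,np.pi),(1,-1,1.5*np.pi)):
        for t in th+t0: pts.append([sx*(xs-r)+r*np.cos(t),sy*(ys-r)+r*np.sin(t)])
    pts=np.array(pts); return pts
def carrier_yellow(n,im,guess):
    """collar blobs -> pose"""
    hsv=cv2.cvtColor(im,cv2.COLOR_BGR2HSV)
    m=((hsv[...,0]>14)&(hsv[...,0]<32)&(hsv[...,1]>110)).astype(np.uint8)
    S=6;m6=cv2.resize(m*255,None,fx=1,fy=1)
    k,l,st,ce=cv2.connectedComponentsWithStats(m,connectivity=4)
    g=proj(n,T(guess,CT)); ce=ce[1:];ar=st[1:,4]
    return m,ce,ar,g
E
python3 - <<'E'
from h import *
np.set_printoptions(precision=4,suppress=True)
for n in("top","side"):
    im=cv2.imread(f"pics/{n}0.png")
    m,ce,ar,g=carrier_yellow(n,im,[.562,-.11,np.pi/2-.1])
    for p in g:
        d=np.linalg.norm(ce-p,axis=1);i=d.argmin();print(n,p,ce[i],ar[i],round(d[i],2))
E
```

```text
top [275.4628 191.6449] [276. 192.] 21 0.64
top [274.8131 200.2114] [275.2381 200.619 ] 21 0.59
top [274.1582 208.8345] [274.0909 209.0909] 22 0.27
top [266.2378 190.8681] [267. 191.] 21 0.77
top [265.5573 199.4336] [266.    199.381] 21 0.45
top [264.8718 208.0558] [265. 208.] 21 0.14
side [259.1589 216.8247] [258.5686 214.5294] 51 2.37
side [248.9038 216.8631] [248.3333 214.3922] 51 2.54
side [238.6407 216.8986] [238.2745 214.1569] 51 2.77
side [258.8557 209.4254] [258.5686 214.5294] 51 5.11
side [248.7919 209.4597] [248.3333 214.3922] 51 4.95
side [238.7205 209.492 ] [238.2745 214.1569] 51 4.69
```

```bash
cat >> h.py <<'E'
def fit_carrier(im,guess,n="top"):
    m,ce,ar,g=carrier_yellow(n,im,guess)
    uv=[];
    Z=CT.copy();Z[:,2]=.019
    for p in g:
        d=np.linalg.norm(ce-p,axis=1);i=d.argmin();uv.append(ce[i] if d[i]<5 and ar[i]>8 else [np.nan]*2)
    uv=np.array(uv);ok=~np.isnan(uv[:,0])
    r=least_squares(lambda q:(proj(n,T(q,Z[ok]))-uv[ok]).ravel(),guess)
    return r.x,ok.sum(),np.abs(r.fun).max()
def overlay(n,im,jig,car,box,S,name,th=None):
    x0,y0,x1,y1=box
    o=cv2.resize(im[y0:y1,x0:x1],None,fx=S,fy=S,interpolation=cv2.INTER_CUBIC)
    def pl(P,col,cl=True):
        q=(proj(n,P)+.5-[x0,y0])*S-.5
        cv2.polylines(o,[np.round(q).astype(int)],cl,col,1)
    if jig is not None:
        R=lambda a,b,c,d,z:T(jig,np.array([[a,c,z],[b,c,z],[b,d,z],[a,d,z]]))
        pl(R(-.014,.054,-.05,.05,.033),(0,0,255))
        pl(R(-.054,.056,-.05,.05,.014),(0,255,0))
        pl(R(-.054,.066,-.088,.088,.0),(255,255,0))
        if th is not None:
            a=np.array([-.0645,-.06]);d=np.array([-np.sin(th),np.cos(th)])
            pl(T(jig,np.array([[*a,.0115],[*(a+.052*d),.0115]])),(255,0,255),False)
            pl(T(jig,np.array([[*(a+.043*d),.0115],[*(a+.043*d),.0275]])),(0,0,255),False)
    if car is not None:
        h=hull(car);
        for z,c in((.01,(255,0,0)),(0.,(255,255,0))): pl(T(car,np.c_[h,np.full(len(h),z)]),c)
    cv2.imwrite(name,o)
E
python3 - <<'E'
from h import *
np.set_printoptions(precision=4,suppress=True)
im=cv2.imread("pics/top0.png")
car,k,e=fit_carrier(im,[.562,-.11,np.pi/2-.1]); print(car,k,e)
jig=np.array([.571,.099,np.pi/2]); print(rel(jig,car))
overlay("top",im,jig,car,(185,160,310,245),6,"pics/ov1.png",1.75)
im=cv2.imread("pics/side0.png")
overlay("side",im,jig,car,(200,150,300,245),6,"pics/ov2.png",1.75)
E
```

```text
[ 0.561  -0.1114  1.434 ] 6 0.12260623825335415
[-0.2104  0.01   -0.1368]
```

View pics/ov1.png

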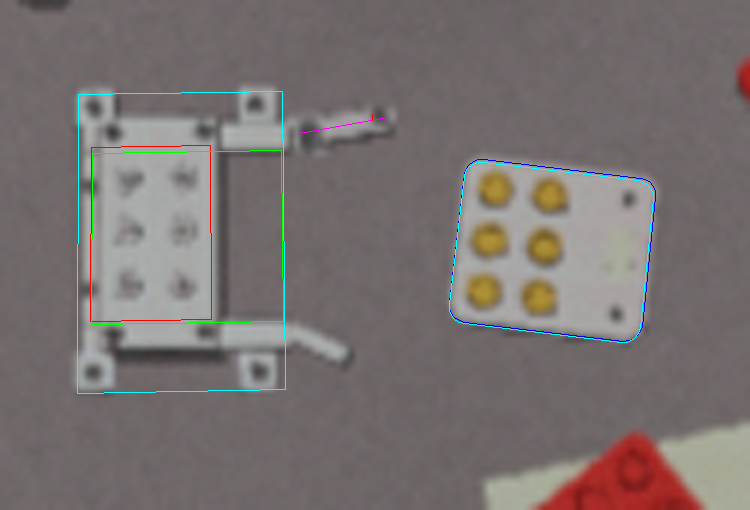

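View pics/ov2.png

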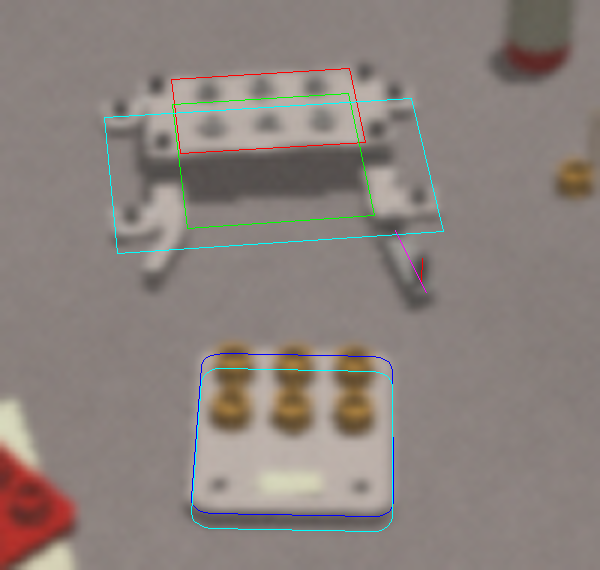

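```bash
cat >> h.py <<'E'
def jig_score(n,im,jig):
    g=cv2.cvtColor(im,cv2.COLOR_BGR2GRAY).astype(np.float32)
    L=[((-.014,-.058,.033),(-.014,.058,.033),(-1,0)),((-.05,.05,.014),(-.018,.05,.014),(0,-1)),((-.05,-.05,.014),(-.018,-.05,.014),(0,1))]
    s=0
    for a,b,nn in L:
        P=np.linspace(a,b,40); d=np.array([*nn,0])*.0025
        uo=proj(n,T(jig,P+d)).astype(np.float32);ui=proj(n,T(jig,P-d)).astype(np.float32)
        f=lambda u:cv2.remap(g,u[:,0].copy(),u[:,1].copy(),cv2.INTER_LINEAR).ravel()
        s+=np.mean(f(ui)-f(uo))   # inside brighter
    return s
E
python3 - <<'E'
from h import *
from scipy.optimize import minimize
np.set_printoptions(precision=4,suppress=True)
for n in("top","side"):
    im=cv2.imread(f"pics/{n}0.png")
    best=max(((jig_score(n,im,(x,y,np.pi/2+a)),x,y,a) for x in np.arange(.563,.582,.001) for y in np.arange(.088,.106,.001) for a in np.arange(-.06,.061,.01)))
    r=minimize(lambda q:-jig_score(n,im,(q[0],q[1],np.pi/2+q[2]*10)),[best[1],best[2],best[3]/10],method="Nelder-Mead",options=dict(initial_simplex=np.array([best[1:3]+(best[3]/10,)]*4)+np.r_[np.zeros((1,3)),np.eye(3)*.0015]))
    j=np.r_[r.x[:2],np.pi/2+10*r.x[2]];print(n,best,j,r.fun)
    overlay(n,im,j,None,(185,160,310,245) if n=="top" else (200,150,300,245),6,f"pics/ovj_{n}.png",1.75)
E
```

```text
top (np.float32(173.10837), np.float64(0.572), np.float64(0.096), np.float64(1.3877787807814457e-17)) [0.5724 0.0966 1.5638] -174.9534149169922
side (np.float32(120.61045), np.float64(0.571), np.float64(0.098), np.float64(-0.009999999999999988)) [0.5703 0.098  1.5729] -121.4350814819336
```

View pics/ovj_top.png

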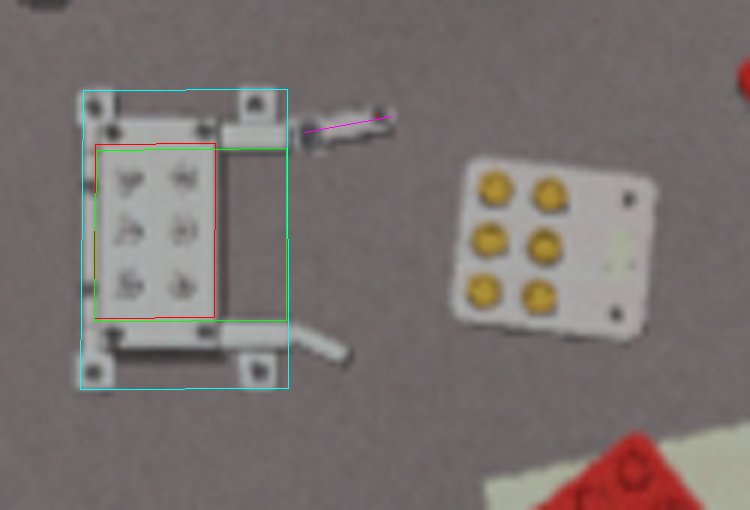

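View pics/ovj_side.png

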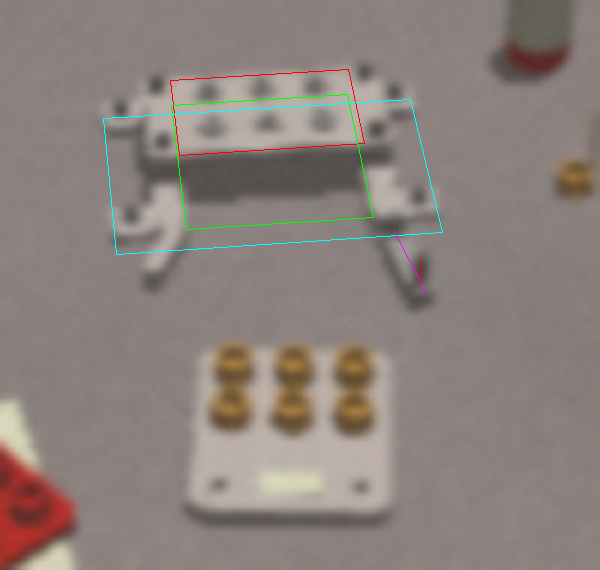

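```bash
cat >> h.py <<'E'
JIG=np.array([.572,.0966,1.566])
def R_tool(ang):  # tool x direction at world angle ang, z down
    c,s=np.cos(ang),np.sin(ang); return np.array([[c,s,0],[s,-c,0],[0,0,-1.]])
E
python3 - <<'E'
from h import *
np.set_printoptions(precision=4,suppress=True)
R=R_tool(JIG[2]-np.pi/2)
manip.reach([.483,-.112,.12],R)
jaws.command_gripper(.05)
manip.move_l([.483,-.112,.03],feed=.15)
hit=manip.move_l([.483,-.112,-.004],feed=.03,until_force=4)
s=sensors.observe();print(hit,s["t"],s["tcp_pos"],s["contact_force"],s["grip_width"],s["ee_rot"])
p=s["tcp_pos"]; manip.move_l([.483,-.112,p[2]+.004],feed=.05)
s=sensors.observe();print(s["t"],s["tcp_pos"],s["contact_force"])
cv2.imwrite("pics/top1.png",cams.camera("top"));cv2.imwrite("pics/side1.png",cams.camera("side"))
overlay("top",cv2.imread("pics/top1.png"),None,None,(215,160,315,250),6,"pics/t1c.png")
overlay("side",cv2.imread("pics/side1.png"),None,None,(180,150,300,270),5,"pics/s1c.png")
E
```

```text
True 5.225 [ 0.4826 -0.1119 -0.003 ] [0.1938 0.3962 4.8918] 0.050340341853026 [[ 1.     -0.0048 -0.001 ]
 [-0.0048 -1.      0.0002]
 [-0.001  -0.0002 -1.    ]]
5.475 [ 0.4834 -0.1121  0.0013] [-0.1516  0.6758 -0.6194]
```

View pics/t1c.png

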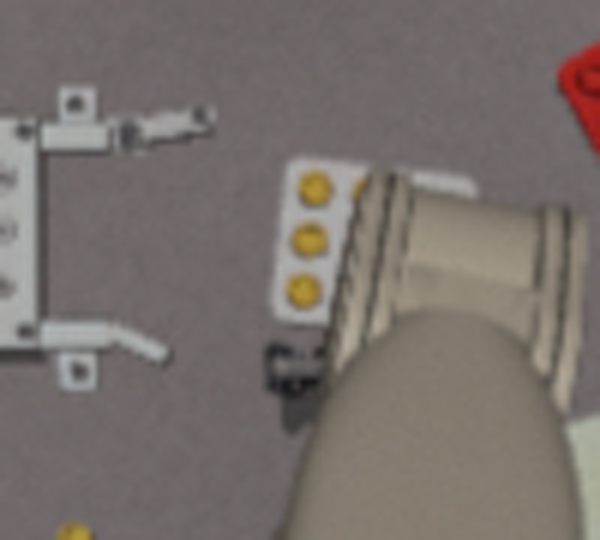

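View pics/s1c.png

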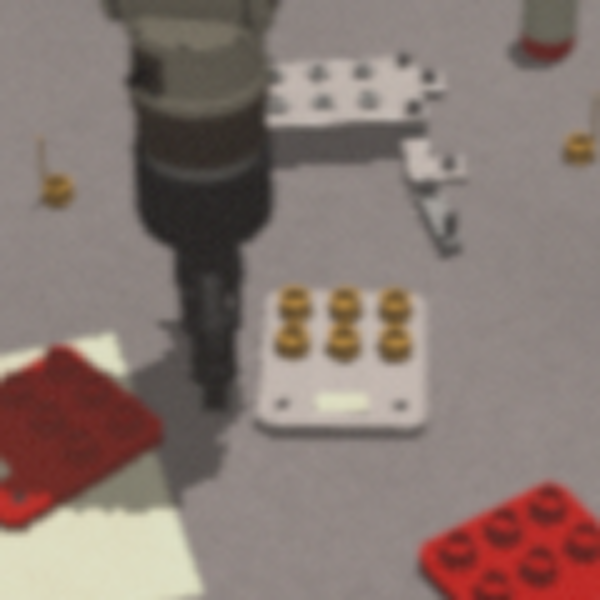

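```bash
cat >> h.py <<'E'
E
python3 - <<'E'
from h import *
np.set_printoptions(precision=4,suppress=True)
z=.0013
for x in(.495,.503,.5115):
    manip.move_l([x,-.112,z],feed=.04)
    s=sensors.observe();print(s["t"],s["tcp_pos"],s["contact_force"])
manip.move_l([.49,-.112,z],feed=.08)
manip.move_l([.49,-.112,.09],feed=.2)
R=R_tool(JIG[2])
manip.reach([.571,-.21,.09],R)
im=cams.camera("top");cv2.imwrite("pics/top2.png",im)
im2=cams.camera("side");cv2.imwrite("pics/side2.png",im2)
s=sensors.observe();print(s["t"],s["tcp_pos"],s["joint_pos"])
car,k,e=fit_carrier(im,[.571,-.11,1.55]);print(car,k,e,rel(JIG,car))
overlay("top",im,JIG,car,(185,160,310,245),6,"pics/t2c.png",1.75)
overlay("side",im2,JIG,car,(180,150,300,270),5,"pics/s2c.png",1.75)
E
```

```text
6.025 [ 0.4952 -0.112   0.0012] [-0.0425 -0.6657  0.2885]
6.375 [ 0.5035 -0.112   0.0013] [-0.8813  0.148   0.417 ]
6.7417 [ 0.5123 -0.1119  0.0014] [-0.1116  0.3592  0.7159]
9.35 [ 0.5707 -0.2097  0.0897] [-20.1742  31.116    4.456   63.3852   0.0022  70.1017]
[ 0.5729 -0.1075  1.5383] 6 0.23405842980059788 [-0.2041 -0.0019 -0.0277]
```

View pics/t2c.png

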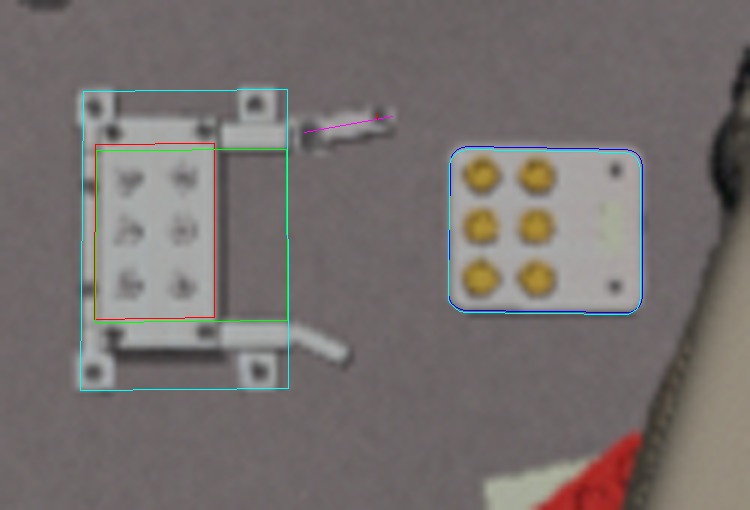

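View pics/s2c.png

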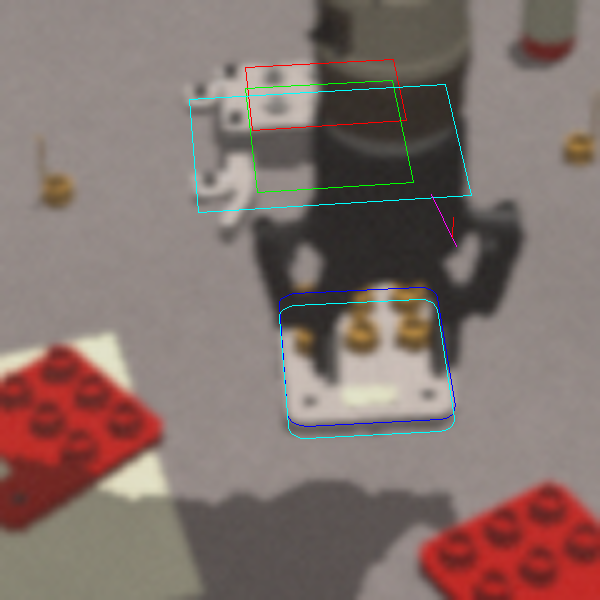

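```bash
cat >> h.py <<'E'
def J(x,y,z): return T(JIG,[[x,y,z]])[0]
E
python3 - <<'E'
from h import *
np.set_printoptions(precision=4,suppress=True)
z=.0013
manip.move_l(J(-.295,-.002,.02),feed=.2)
manip.move_l(J(-.295,-.002,z),feed=.06)
for x,y in((-.275,-.002),(-.235,-.001),(-.185,0)):
    manip.move_l(J(x,y,z),feed=.06)
    s=sensors.observe();print(s["t"],inv(JIG,s["tcp_pos"]),s["tcp_pos"][2],s["contact_force"])
im=cams.camera("top");cv2.imwrite("pics/top3.png",im)
im2=cams.camera("side");cv2.imwrite("pics/side3.png",im2)
overlay("top",im,JIG,None,(185,160,310,245),6,"pics/t3c.png",1.75)
overlay("side",im2,None,None,(180,150,300,270),5,"pics/s3c.png",1.75)
E
```

```text
10.8 [[-0.2744 -0.0021]] 0.0014871760221139216 [-0.222  -0.2763 -0.0189]
11.6167 [[-0.2344 -0.0008]] 0.001163479461974322 [ 0.754  0.061 -0.274]
12.6 [[-0.1848 -0.0002]] 0.001461025146765809 [ 0.1318  0.2283 -0.5421]
```

View pics/t3c.png

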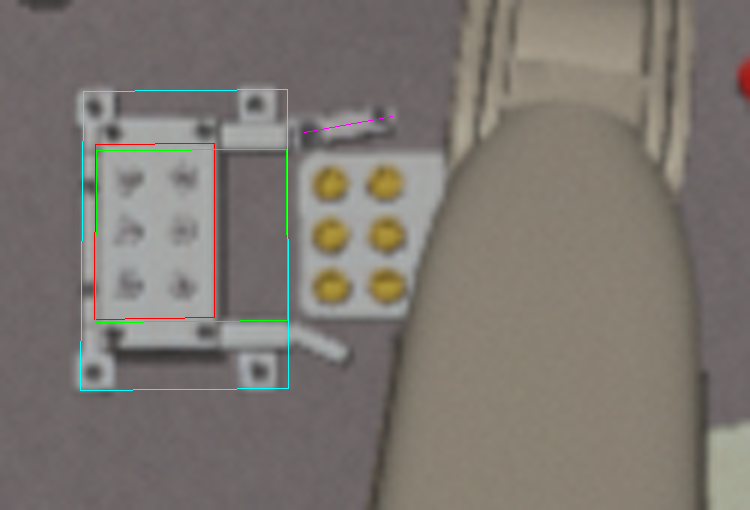

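View pics/s3c.png

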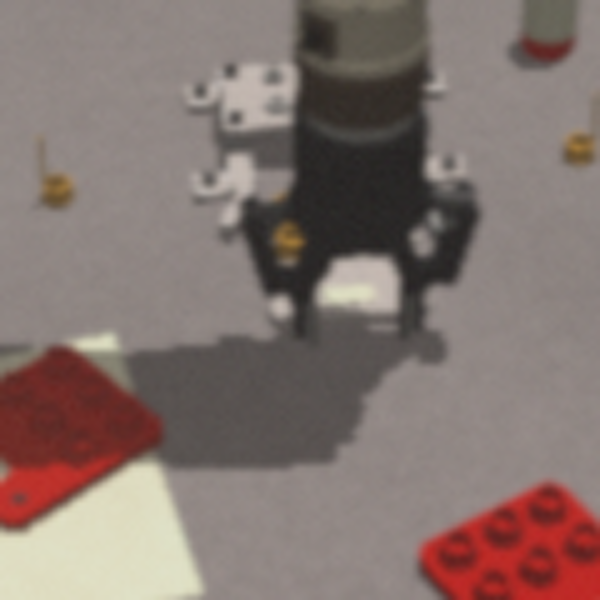

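```bash
python3 - <<'E'
from h import *
np.set_printoptions(precision=4,suppress=True)
im=cv2.imread("pics/top3.png")
for g in(-.115,-.118): 
    p=J(g,0,0); c,k,e=fit_carrier(im,[p[0],p[1],JIG[2]]);print(rel(JIG,c),k,e)
z=.0013
for x in(-.15,-.11,-.08,-.055):
    h=manip.move_l(J(x,0,z),feed=.05 if x<-.06 else .025,until_force=8)
    s=sensors.observe();print(h,s["t"],inv(JIG,s["tcp_pos"]),s["tcp_pos"][2],s["contact_force"])
    if h: break
cv2.imwrite("pics/top4.png",cams.camera("top"));cv2.imwrite("pics/side4.png",cams.camera("side"))
overlay("top",cv2.imread("pics/top4.png"),JIG,None,(185,160,310,245),6,"pics/t4c.png")
overlay("side",cv2.imread("pics/side4.png"),None,None,(180,130,300,230),6,"pics/s4c.png")
E
```

```text
[-0.1176  0.0012  0.0054] 6 0.1622500588482012
[-0.1176  0.0012  0.0054] 6 0.16225006078136062
False 13.55 [[-0.1494  0.0001]] 0.0011947839329097057 [-0.5396 -0.6357 -0.4702]
False 14.5 [[-0.1096 -0.0001]] 0.0013694721852568932 [ 0.9336 -0.16    0.2474]
False 15.25 [[-0.0793  0.0001]] 0.0012381400257976162 [-0.461  -1.0432  0.6248]
True 15.8667 [[-0.0682 -0.0002]] 0.0010120610321861338 [ 0.9963 -1.3241  2.1058]
```

View pics/t4c.png

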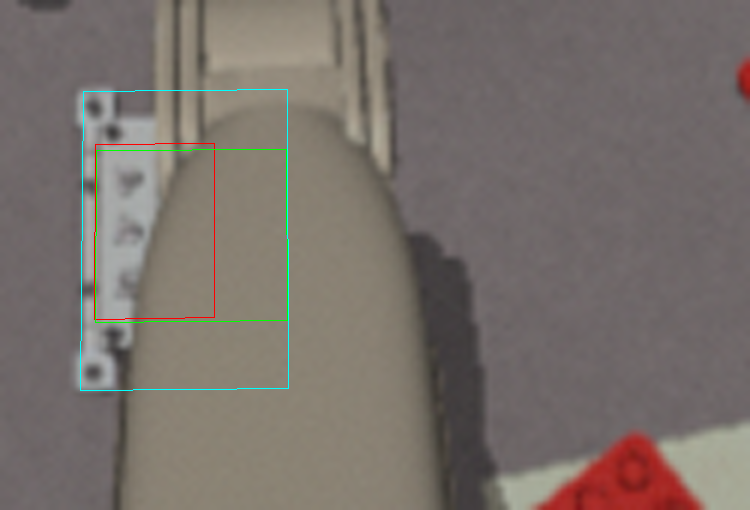

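View pics/s4c.png

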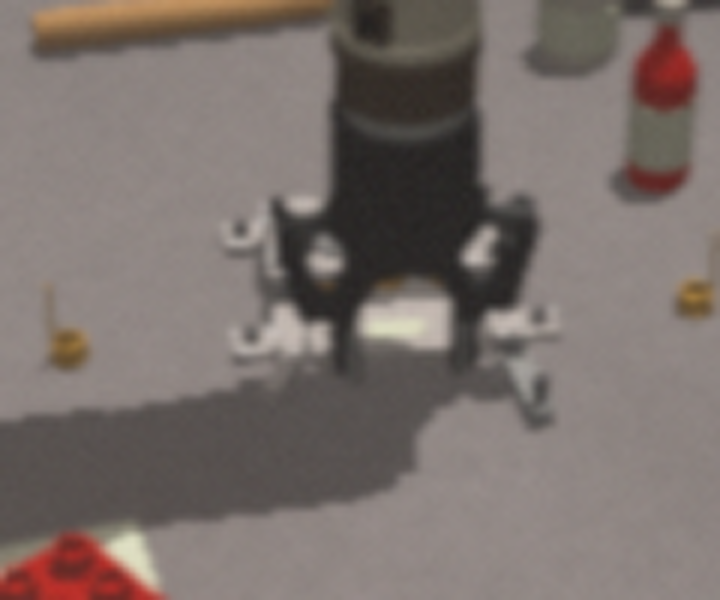

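```bash
python3 - <<'E'
from h import *
np.set_printoptions(precision=4,suppress=True)
z=.0013
h=manip.move_l(J(-.060,0,z),feed=.015,until_force=14)
s=sensors.observe();print(h,s["t"],inv(JIG,s["tcp_pos"]),s["contact_force"])
manip.move_l(J(-.11,0,z),feed=.08)
manip.move_l(J(-.11,0,.06),feed=.2)
jaws.command_gripper(0.0)
manip.reach(J(-.20,-.06,.09),R_tool(JIG[2]))
s=sensors.observe();print(s["t"],s["tcp_pos"],s["grip_width"],s["contact_force"])
cv2.imwrite("pics/top5.png",cams.camera("top"));
for t in("latch_pin","latch_pivot"):
    for r in cams.mark_of("top",t)[:3]: 
        w=toworld("top",r["at"]);print(t,r["conf"],w,inv(JIG,w))
cv2.imwrite("pics/side5.png",cams.camera("side"))
overlay("top",cv2.imread("pics/top5.png"),JIG,J(0,0,0)*[1,1,0]+[0,0,JIG[2]],(185,160,310,245),6,"pics/t5c.png",1.75)
overlay("side",cv2.imread("pics/side5.png"),None,None,(180,130,300,230),6,"pics/s5c.png")
E
```

```text
True 16.3917 [[-0.0684  0.001 ]] [ 0.4227 -3.1846  1.864 ]
18.5583 [ 0.6311 -0.1047  0.0899] 0.00030312562431142315 [ 0.1425  1.2393 -0.4227]
latch_pin 0.52 [ 0.6371 -0.0079  0.0189] [[-0.1042 -0.0656]]
latch_pin 0.34 [ 0.5761  0.1497 -0.0048] [[ 0.0531 -0.0039]]
```

View pics/t5c.png

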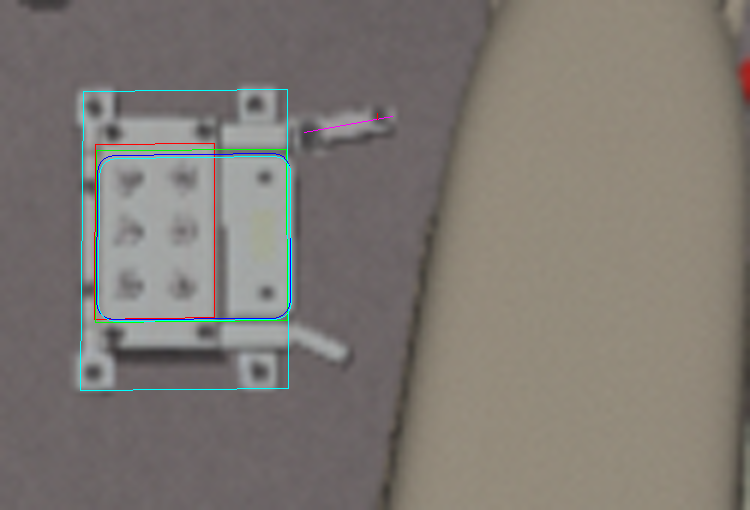

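View pics/s5c.png

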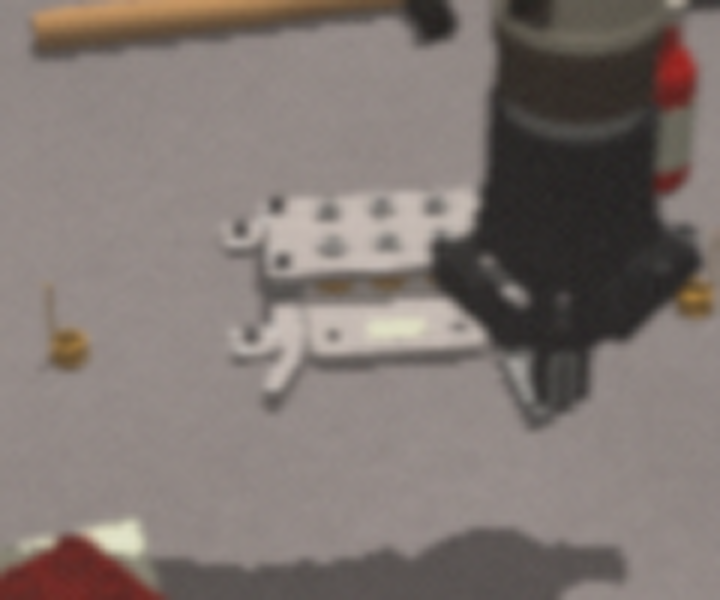

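```bash
cat >> h.py <<'E'
def latch_wp(th,g,z):
    u=np.array([-np.sin(th),np.cos(th)]);m=np.array([np.cos(th),np.sin(th)])
    c=np.array([-.0645,-.06])+.043*u-(.0155+g)*m
    return J(*c,z),R_tool(JIG[2]+th-np.pi)
E
python3 - <<'E'
from h import *
np.set_printoptions(precision=4,suppress=True)
p,R=latch_wp(1.75,.018,.08); 
manip.reach(p,R)
manip.move_l(latch_wp(1.75,.018,.0165)[0],feed=.12)
cv2.imwrite("pics/top6.png",cams.camera("top"));cv2.imwrite("pics/side6.png",cams.camera("side"))
s=sensors.observe();print(s["t"],s["tcp_pos"],s["joint_pos"],s["contact_force"])
overlay("top",cv2.imread("pics/top6.png"),None,None,(185,140,310,245),6,"pics/t6c.png",1.75)
overlay("side",cv2.imread("pics/side6.png"),None,None,(200,130,320,230),6,"pics/s6c.png")
E
```

```text
20.925 [ 0.6732 -0.0048  0.0179] [ -0.4076  41.6722  12.0669  60.2491  -0.0008 169.6058] [-0.5854 -0.2868 -0.0477]
```

View pics/t6c.png

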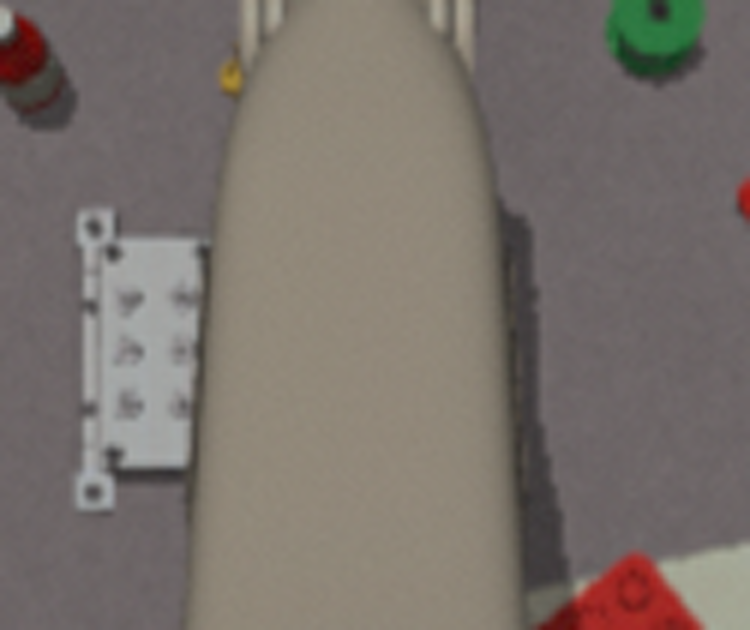

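View pics/s6c.png

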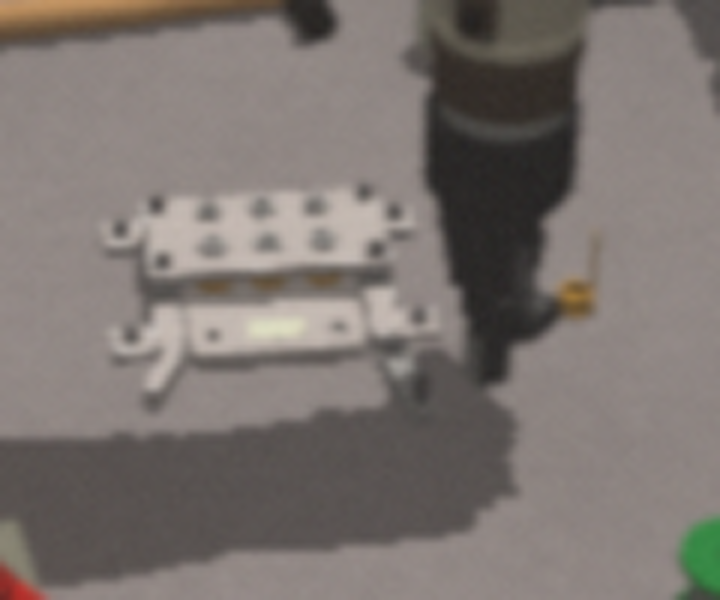

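```bash
sed -i 's/R_tool(JIG\[2\]+th-np.pi)/R_tool(JIG[2]+th)/' h.py
python3 - <<'E'
from h import *
np.set_printoptions(precision=4,suppress=True)
manip.move_l(latch_wp(1.75,.018,.08)[0],feed=.2)
manip.reach(*latch_wp(1.75,.018,.08))
manip.move_l(latch_wp(1.75,.018,.0165)[0],feed=.12)
manip.move_l(latch_wp(1.75,.004,.0165)[0],feed=.05)
for th in np.arange(1.6,0.74,-.17):
    p,R=latch_wp(th,0,.0165)
    h=manip.move_l(p,R,feed=.05,until_force=10)
    s=sensors.observe();print(h,round(th,2),s["t"],inv(JIG,s["tcp_pos"]),s["tcp_pos"][2],s["contact_force"],s["joint_pos"][5])
    if h:break
cv2.imwrite("pics/side7.png",cams.camera("side"))
overlay("side",cv2.imread("pics/side7.png"),None,None,(200,130,320,230),6,"pics/s7c.png")
E
```

```text
False 1.6 25.525 [[-0.1071 -0.0771]] 0.016771901013328844 [-0.2219  0.0271 -0.1475] -2.4523910335641697
False 1.43 25.8417 [[-0.1092 -0.0695]] 0.016558940754408166 [-0.0618  0.3832  0.2828] 6.982839062787088
False 1.26 26.1583 [[-0.11   -0.0617]] 0.016481272141586817 [-0.1099 -1.1715  0.1183] 16.576555718145393
False 1.09 26.475 [[-0.1096 -0.054 ]] 0.01651319796962874 [ 0.0414  0.7014 -0.225 ] 26.318919178672353
False 0.92 26.7917 [[-0.108  -0.0464]] 0.016519360505505832 [-0.1131 -0.7325 -0.5325] 36.19419482451429
False 0.75 27.1083 [[-0.1051 -0.0393]] 0.01653404233449408 [-0.8346  0.8407  0.4509] 46.19639853507306
```

View pics/s7c.png

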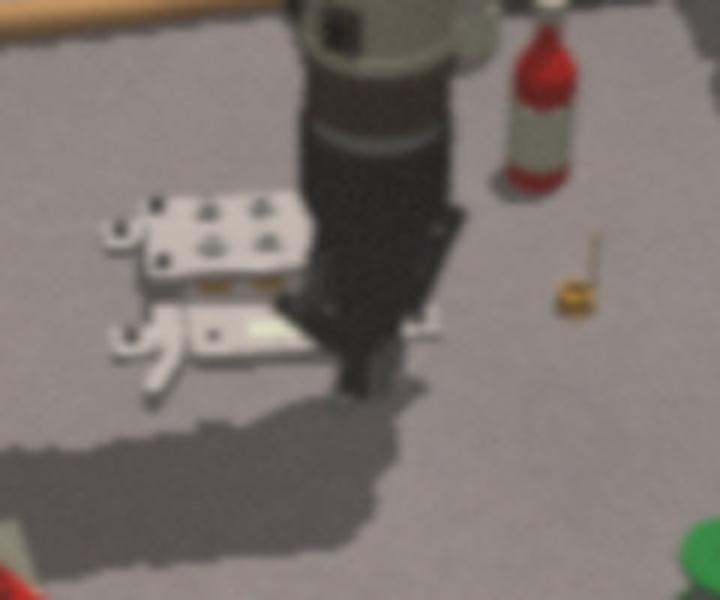

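Latch no longer visible at its open position, so it is moving with the finger. Continue to its stop.

```bash
python3 - <<'E'
from h import *
np.set_printoptions(precision=4,suppress=True)
for th,g in((.58,0),(.41,0),(.25,0),(.12,0),(0,0),(0,-.003),(0,-.006),(0,-.009)):
    p,R=latch_wp(th,g,.0165)
    h=manip.move_l(p,R,feed=.05 if th>.1 else .02,until_force=8)
    s=sensors.observe();print(h,th,g,s["t"],inv(JIG,s["tcp_pos"]),s["tcp_pos"][2],s["contact_force"])
    if h:break
cv2.imwrite("pics/side8.png",cams.camera("side"))
overlay("side",cv2.imread("pics/side8.png"),None,None,(200,130,320,230),6,"pics/s8c.png")
E
```

```text
False 0.58 0 27.475 [[-0.101  -0.0327]] 0.01653825007700887 [ 0.6372  0.1855 -0.8128]
False 0.41 0 27.7917 [[-0.0959 -0.0269]] 0.016515511179486412 [ 0.3422 -0.3315  0.4662]
False 0.25 0 28.1 [[-0.0901 -0.0224]] 0.01651325512577433 [-0.1147 -0.449   0.1778]
False 0.12 0 28.3833 [[-0.085  -0.0193]] 0.016517689438008357 [ 0.4852 -0.2866  0.0348]
False 0 0 28.8083 [[-0.0803 -0.0172]] 0.0165105587473165 [-0.4251 -0.9625  0.4809]
True 0 -0.003 29.025 [[-0.0803 -0.017 ]] 0.01626554519221854 [ 0.9528 -1.8437  1.2528]
```

View pics/s8c.png

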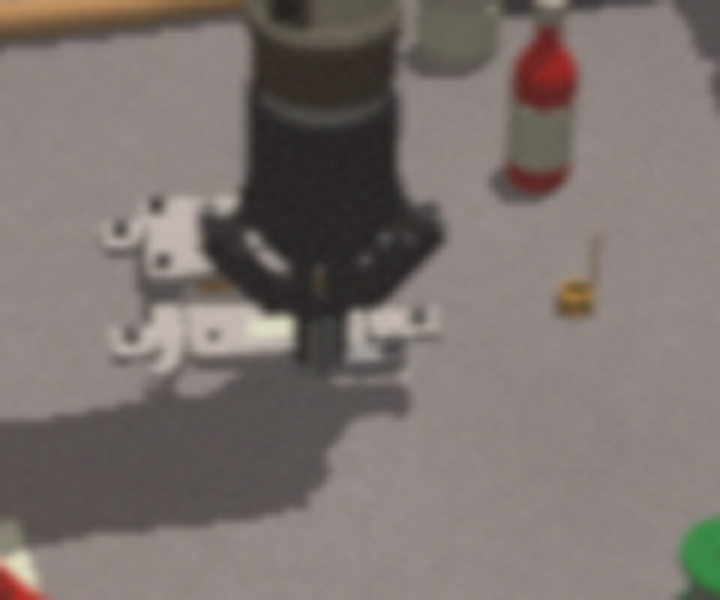

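```bash
python3 - <<'E'
from h import *
np.set_printoptions(precision=4,suppress=True)
h=manip.move_l(latch_wp(0,-.008,.0165)[0],feed=.02,until_force=12)
s=sensors.observe();print(h,s["t"],inv(JIG,s["tcp_pos"]),s["contact_force"])
manip.move_l(latch_wp(0,.03,.0165)[0],feed=.1)
manip.move_l(latch_wp(0,.03,.12)[0],feed=.2)
manip.reach(J(-.35,.10,.2),R_tool(JIG[2]))
s=sensors.observe();print(s["t"],s["tcp_pos"])
im=cams.camera("top");cv2.imwrite("pics/top9.png",im);im2=cams.camera("side");cv2.imwrite("pics/side9.png",im2)
overlay("top",im,JIG,np.r_[J(0,0,0)[:2],JIG[2]],(185,150,310,245),6,"pics/t9c.png",0)
overlay("side",im2,None,None,(200,130,320,230),6,"pics/s9c.png")
E
```

```text
True 29.3917 [[-0.0803 -0.0168]] [-0.1212 -2.2075  2.8714]
31.5917 [ 0.4704 -0.2521  0.199 ]
```

View pics/t9c.png

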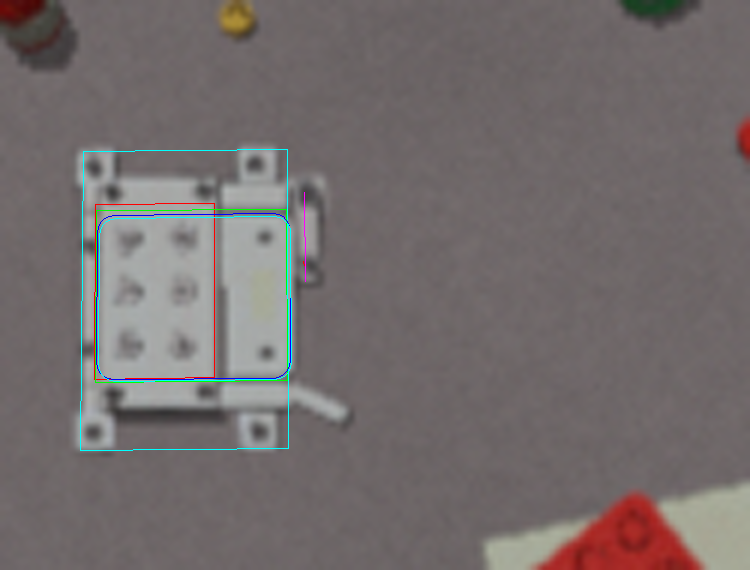

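View pics/s9c.png

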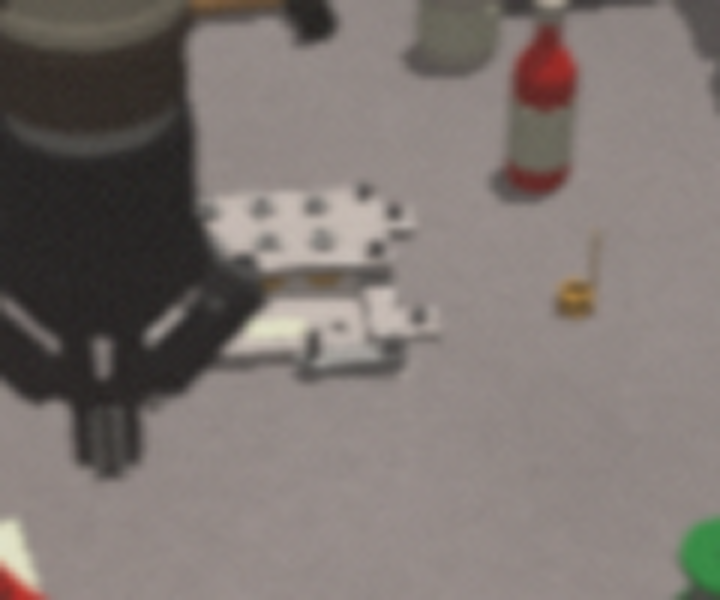

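```bash
python3 - <<'E'
from workcell import manip, sensors
manip.hold(.3); print(sensors.observe()["contact_force"]); manip.close_job()
E
```

```text
[-0.13969235  0.02606027  0.30996963]
the job is handed in; nothing more can be done
```

The carrier is home against the end stop and the latch is shut behind it. I handed the job in at about 32 s of the 72 s allowed; no verdict is reported.

- **Which carrier:** I took the aluminium plate with brass collars at top-image pixel (276, 201). The three red look-alikes at (326, 178), (358, 216) and (291, 252) were left alone.
- **Pushing it in:** I squared the carrier up with two fingertips on its near side, then pushed on its rear edge between the rails. It stopped hard at the end, and a second push of 14 N moved it no further. I estimate its final jig x at about -1 mm.
- **Latch:** I pushed the thumb pin round until the latch met its own stop. A further push of 12 N moved it no further.
- **Last checks:**
  - In the top image the plate outline matches the seated pose, and the latch lies parallel to the jig's y axis.
  - In the side image the latch bar lies along the plate's rear edge; the arm hides part of the jig there.
  - The force reading is near zero with the arm clear.
  - The neighbouring pin, glue and red plates in the final crops look where they were.
- **Disagreements and gaps:**
  - The two cameras put the jig about 2 mm and 0.009 rad apart. I used the top camera's values.
  - The arm hid part of the view during the final push, so that stage was confirmed by force and by pictures taken afterwards.
  - The last pictures were checked only as crops around the jig, so the tray was not rechecked at the end.

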